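Aim the inspection lamp at the red-capped tubes

TASK

Take the small bench lamp by the orange knob at the back of its head, swivel it round and tip its front down until it points at the middle of the rack of red-capped tubes (not the blue-capped one). Then let go of the lamp, leaving the red rack where it stands.

Things in the scene. Friction and masses are not known exactly. Their poses are not given: they have to be found in the camera images.
- lamp_knob (a point): Centre of the orange knob behind the lamp head: a barrel 26 mm thick, 26 mm long, its flat ends left and right, free to pinch from above. Axes of the head: x from the knob along the line of light, out through the yellowish lens; y the knob's length, parallel to the tilt axis, level; z up when the head is level. The head, a white drum 62 to 70 mm thick, reaches 45 to 153 mm ahead of the knob.
- lamp_swivel (a joint): Swivel of fork and head on the white post (foot fixed, 117 mm wide), rad: 0 = along the foot's x axis (varies), growing anticlockwise from above; -1.7 to 1.7. Its vertical axis passes 90 mm ahead of the knob along the knob's x, 200 mm above the bench, where it meets the tilt axis: the knob swings on a circle. Stiff: about 2.5 N at the knob; stays as left. Starts pointing between the racks.
- lamp_tilt (a joint): Tilt of the lamp head in its grey fork, rad: 0 = level, growing as the lens goes down and the knob rises; range -0.5 to 1.2. Its level axis crosses the line of light 90 mm ahead of the knob. Stiff by friction: about 2 N at the knob moves it and it stays where it is left. Starts about level or looking a little up.
- red_rack (a point): Middle of the rack of red-capped tubes, 43 mm above the bench: the point to aim at. White rack 110 x 50 mm (x, y), 50 mm high, holding eight clear tubes whose red caps reach 86 mm; loose on the bench, 0.45 kg, 150 to 250 mm from the lamp's post. An equal rack with blue caps stands on the other side.
Mind the look-alikes: they are no part of the job. Leave any purple or yellow look-alike of the part that bears lamp_knob alone.

How it is judged:
By the outcome, as a careful person would: the job done as asked, in the order asked, and still so for the second after the job is handed in, with the robot touching nothing.
It also fails if it takes over 38 s, if anything falls off the work surface, if the arm or the gripper's body presses on something with over 40 N, if the wrist force passes 120 N, or if a joint passes its speed limit or range.

ROBOT

A 7-joint arm with a two-finger parallel gripper is mounted at the origin on the work surface. World frame = base frame: x ahead of the robot, y to its left, z up, the work surface at z = 0. Lengths are in m, angles in degrees, forces in N, time in s.
With the tool pointing down it reaches from about 0.4 to 0.9 m from the base axis. Payload 5.5 kg.
Tool frame: the origin (TCP) lies between the finger pads; the fingertips stand 22 mm ahead of it and the grasp point (between the pads) lies 3 mm ahead of it; z points along the fingers, y is the direction in which the jaws open and shut (so a half turn about z gives the same grasp; the last joint's range is limited). The gripper opens to 92 mm and grips with 3 to 60 N. Pads are 19 mm wide; open, the fingers measure 130 mm over their backs; the gripper's body (75 mm by 190 mm) begins 47 mm behind the grasp point.
Start: joints at [-59.118, 28.699, -24.465, 88.831, 12.651, 65.22, -12.049], TCP at [0.177, 0.625, 0.249] pointing down, gripper open.
Joint ranges: [-164.97, 164.97], [-17.58, 116.51], [-87.97, 89.64], [11.32, 138.91], [-80.73, 260.73], [10.89, 115.49], [-147.41, 147.41]. Speed limits (degrees/s): [147.25, 147.25, 180, 180, 180, 180, 180].

INTERFACE

Orientations are given as a 3x3 rotation matrix whose columns are the frame's x, y, z axes.
In Python, from bench import env, cams gives the robot as it stands. The module is installed in compiled form; this text tells all that it offers.
- The arm moves only by the tool apply_moves, never from a script. Its argument "deltas" is a list that holds one entry, the list of rows, each a list of 7 numbers: the gripper command: -1 is shut, 1 is fully open, values between are in proportion, then the shift along the tool's x, y, z in m, then the turn, a rotation vector about the tool's x, y, z in degrees. In form: [[[jaw, tx, ty, tz, wx, wy, wz], ...]]. A call has 1 to 8 rows; each row shifts and turns the pose as measured when the row begins, along the tool's axes as they then stand; what a row does not reach is not made up. A row lasts 1/10 s, in which the tool goes at most 50 mm and 8.59 degrees, less where a joint would pass 70% of its speed; a pose out of reach is approached as far as the arm can. A call is refused whole if a number of a shift passes 0.05 or a number of a turn 8.59, either way. A call with a gripper value outside its range is refused whole. The fingers move at their own pace and stop on an object; "force" is the grip in N (left out, the last holds). Time passes only in rows, so rows that do not move let the fingers close. It gives the time, the measured TCP pose, the force and the opening at its end, in the units of the state.
- env.state(): the state, without advancing time (a new reading comes with each control period).
- cams.snapshot(name): name is "scene" or "top" or "wrist"; returns a dict with "pixels" (400x640x3 uint8, red, green, blue), "fovy" (degrees; the focal length in pixels is half the picture's height over the tangent of half this angle, whatever the lens; pixels are square), "cx", "cy" (the principal point, pixels), "dist" ([k1, k2, p1, p2, k3] as OpenCV has them; the pictures are not rectified), "rvec" (rotation vector, rad) and "tvec" (3), from world to camera coordinates, as OpenCV has them. Camera axes: x right, y down, z forward; pixel columns grow to the right and rows downward; lengths in m; the calibration is good to about 2 mm. A picture is of the moment at which its call begins. There is no depth.
- env.hand_in(): hands the job in, once; it reports no verdict.
Trained networks look in the newest picture that a camera, given by its name, has taken for a name from the list of things; names that differ only in an ending like _2 or _b are one class to them, and where a whole thing is asked for, a point or a joint stands for the part that bears it (a point fixed in the world has none). Each returns a list of dicts, best first, with "score" (0 to 1); they miss things now and then, are a little off and sometimes report something else, mostly with a low value. They report only what shows in the picture. A call takes as long as a camera call. They do not tell look-alikes from the thing itself.
- cams.find_in(camera, name): "uv" ([column, row] in pixels, amid what is visible of it).
The state is a dict: "time_s": time; "joints": joint angles; "joint_velocities": joint speeds; "effort": joint torques, N m; "tcp_pos": TCP position; "eef_rot": TCP orientation; "contact_force": force on the tool from outside, world axes, zero at the start; "wrist_torque": the same for the moment, N m; "opening": finger opening in m.
Only numpy, scipy, OpenCV 4.12 (cv2) and the standard library are available. Lean on these libraries where they do the work, as an engineer would, in place of code of your own. Each camera call takes 0.05 s, during which the arm holds its last target. There are 200 camera calls.

## Working session

There is one attempt and no reset: what is moved stays moved. The work goes in short steps, Python scripts to look and compute and a tool call to move; the robot and the scene stay as the last step left them, time stands still between calls to the robot, and variables do not carry over. Pictures are saved under pics/ and viewed, about 8 in all and at most 12, crops included, and the job is handed in when it is done.

Besides the shell and the picture viewer there is one more tool, called in YAML: its name, and indented under it one key for each argument. apply_moves: Moves the arm, as the interface text tells. Its arguments: {"type":"object","properties":{"deltas":{"type":"array","items":{"type":"array","items":{"type":"array","items":{"type":"number"}}}},"force":{"type":"number"}},"required":["deltas"]}

```bash
mkdir -p pics; cat > h.py <<'E'
import numpy as np, cv2
from bench import env, cams
def snap(n,f=None):
    s=cams.snapshot(n); 
    if f: cv2.imwrite('pics/'+f,s['pixels'][:,:,::-1])
    fl=200/np.tan(np.radians(s['fovy'])/2)
    s['K']=np.array([[fl,0,s['cx']],[0,fl,s['cy']],[0,0,1.]]); s['D']=np.array(s['dist'],float)
    s['R']=cv2.Rodrigues(np.array(s['rvec'],float))[0]; s['t']=np.array(s['tvec'],float); s['C']=-s['R'].T@s['t']
    return s
def ray(s,uv):
    p=cv2.undistortPoints(np.array([[uv]],float),s['K'],s['D'])[0,0]
    d=s['R'].T@np.array([p[0],p[1],1]); return s['C'],d/np.linalg.norm(d)
def atz(s,uv,z):
    c,d=ray(s,uv); return c+d*(z-c[2])/d[2]
def proj(s,P):
    return cv2.projectPoints(np.array(P,float).reshape(-1,1,3),np.array(s['rvec'],float),s['t'],s['K'],s['D'])[0][:,0]
def tri(rs):
    A=sum(np.eye(3)-np.outer(d,d) for c,d in rs); b=sum((np.eye(3)-np.outer(d,d))@c for c,d in rs)
    return np.linalg.solve(A,b)
E
python3 - <<'E'
from h import *
S={}
for c in ['scene','top','wrist']:
    S[c]=snap(c,c+'0.png'); print(c,S[c]['C'].round(3))
    for n in ['lamp_knob','red_rack','lamp_swivel']:
        r=cams.find_in(c,n)
        print(n,[(np.round(q['uv'],1).tolist(),round(q['score'],2)) for q in r])
im=np.vstack([S['scene']['pixels'],S['top']['pixels']]); cv2.imwrite('pics/st.png',cv2.resize(im[:,:,::-1],(480,600),interpolation=cv2.INTER_AREA))
print(env.state())
E
```

```text
scene [ 1.184 -0.005  0.606]
lamp_knob [([291.2, 152.4], 0.97), ([421.7, 134.6], 0.77), ([402.8, 203.9], 0.71), ([178.4, 201.6], 0.59), ([400.6, 200.2], 0.48)]
red_rack [([301.7, 332.9], 0.92)]
lamp_swivel [([401.4, 201.3], 0.92), ([294.5, 157.2], 0.74), ([181.7, 200.7], 0.71), ([417.5, 136.6], 0.66)]
top [ 0.489 -0.06   0.979]
lamp_knob [([422.4, 168.3], 0.92), ([347.3, 241.5], 0.79), ([255.5, 184.6], 0.66), ([238.0, 295.5], 0.64)]
red_rack [([324.1, 140.5], 0.81)]
lamp_swivel [([237.8, 294.7], 0.9), ([422.5, 169.1], 0.89), ([258.9, 185.9], 0.88), ([350.3, 243.3], 0.83)]
wrist [0.098 0.647 0.385]
lamp_knob []
red_rack []
lamp_swivel []
{'time_s': 0.6, 'joints': array([-59.11818358,  28.69776521, -24.46564658,  88.83078848,
        12.65149806,  65.22030248, -12.049703  ]), 'joint_velocities': array([-0.16753033, -0.01605952,  0.00272475,  0.02059725, -0.13059457,
        0.06294047, -0.09947917]), 'effort': array([ 1.06874209e-03, -5.66096413e+01, -5.80618858e+00, -2.79364175e+01,
       -6.64850185e-02,  2.11727974e-02,  3.67086432e-05]), 'tcp_pos': array([0.17696641, 0.62545188, 0.248752  ]), 'eef_rot': array([[-9.62218621e-01,  2.72278028e-01, -7.04690627e-06],
       [ 2.72278027e-01,  9.62218620e-01,  5.24775335e-05],
       [ 2.10691438e-05,  4.85761422e-05, -9.99999999e-01]]), 'contact_force': array([-0.3408406 ,  0.20157262,  0.28305915]), 'wrist_torque': array([0.00291271, 0.05824334, 0.05894372]), 'opening': 0.09175426082431076}
```

View pics/scene0.png

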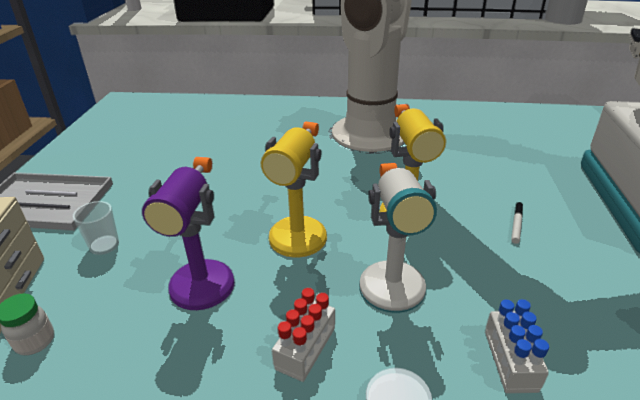

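View pics/top0.png

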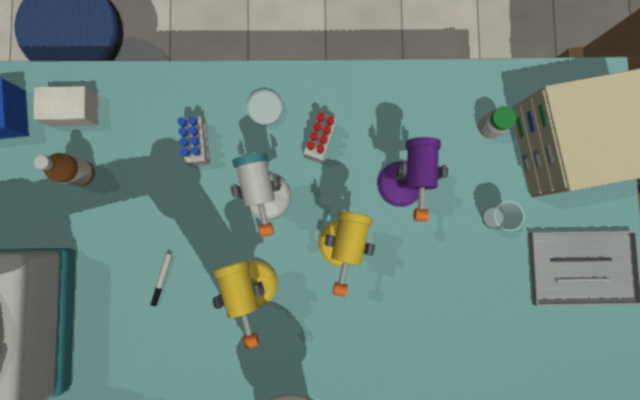

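The white lamp's knob shows at about (266,230) in the top view and (389,169) in the scene view. The red rack is at about (320,136) in the top view. The purple lamp and the two yellow ones are look-alikes.

```bash
cat > m.py <<'E'
from h import *
def blobs(s,lo,hi,box,amin=15):
    x0,y0,x1,y1=box
    hsv=cv2.cvtColor(s['pixels'],cv2.COLOR_RGB2HSV)
    m=cv2.inRange(hsv,lo,hi); k=np.zeros_like(m); k[y0:y1,x0:x1]=1; m=m*k
    n,l,st,c=cv2.connectedComponentsWithStats(m)
    return [(c[i],st[i]) for i in range(1,n) if st[i,4]>=amin]
E
python3 - <<'E'
from m import *
T=snap('top');S=snap('scene')
org=((5,150,100),(18,255,255)); red=((0,150,80),(4,255,255))
kt=blobs(T,*org,(245,210,290,245)); ks=blobs(S,*org,(370,155,410,185))
for q in kt+ks: print('knob',q[0].round(1),q[1])
rt=[ray(T,kt[0][0]),ray(S,ks[0][0])]; k=tri(rt); print('knob tri',k, 'repro',proj(T,[k]),proj(S,[k]))
for nm,s,box in (('top',T,(295,100,350,165)),('scene',S,(270,280,340,350))):
    b=blobs(s,*red,box,5)
    for q in b: print(nm,q[0].round(1),q[1][4], atz(s,q[0],0.082).round(4))
    b=np.array([0])
s=np.hstack([cv2.resize(T['pixels'][90:270,200:360],(533,600)),]); 
cv2.imwrite('pics/tc.png',s[:,:,::-1])
a=cv2.resize(S['pixels'][140:390,255:455],(480,600)); cv2.imwrite('pics/sc.png',a[:,:,::-1])
# foot ellipse hints
print('foot top',atz(T,(268,196),.012),'scene',atz(S,(393,284),.012))
E
```

```text
knob [265.7 229.6] [260 224  13  12 122]
knob [386.6 167.2] [380 163  17  13 122]
knob tri [0.50367524 0.03113136 0.19257089] repro [[266.64084963 229.58236962]] [[387.75040105 167.13505655]]
top [320.5 116.4] 43 [ 0.7712 -0.0845  0.082 ]
top [329.6 119.8] 40 [ 0.7628 -0.1059  0.082 ]
top [317.2 125.7] 46 [ 0.7488 -0.0764  0.082 ]
top [326.5 128.9] 39 [ 0.741  -0.0983  0.082 ]
top [313.7 135.3] 43 [ 0.726  -0.0679  0.082 ]
top [323.2 138.6] 41 [ 0.7178 -0.09    0.082 ]
top [310.4 144.4] 37 [ 0.7042 -0.0598  0.082 ]
top [319.9 147.8] 34 [ 0.696  -0.0819  0.082 ]
scene [295.5 312.9] 663 [ 0.7364 -0.096   0.082 ]
scene [309.9 319. ] 687 [ 0.7456 -0.0739  0.082 ]
foot top [0.59092696 0.04823056 0.012     ] scene [0.59632089 0.05155079 0.012     ]
```

View pics/tc.png

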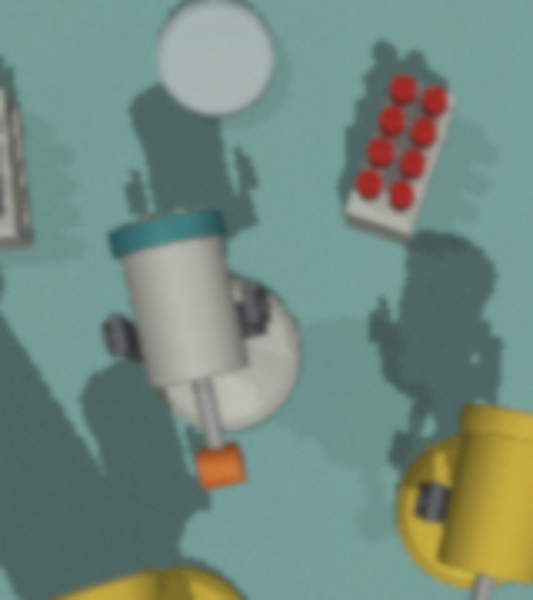

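View pics/sc.png

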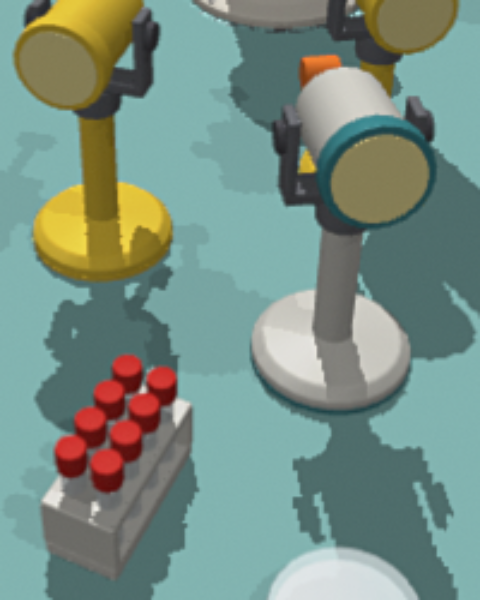

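apply_moves:
  deltas:
    - [[1,-0.01,-0.01,-0.04,0,0,0],[1,-0.025,-0.025,-0.04,0,0,0],[1,-0.03,-0.03,-0.02,0,0,0],[1,-0.03,-0.03,0,0,0,0],[1,-0.03,-0.03,0,0,0,0],[1,-0.03,-0.03,0,0,0,0],[1,-0.03,-0.03,0,0,0,0],[1,-0.03,-0.03,0,0,0,0]]

```text
time_s: 1.5
tcp_pos: [0.3257, 0.3575, 0.3521]
eef_rot: [[-0.966, 0.259, -0.001], [0.259, 0.966, 0.004], [0.002, 0.004, -1.0]]
contact_force: [1.2, 0.4, -0.1]
opening: 0.0918
```

apply_moves:
  deltas:
    - [[1,-0.03,-0.03,0,0,0,-4],[1,-0.03,-0.03,0,0,0,-4],[1,-0.03,-0.03,0,0,0,-4],[1,-0.03,-0.03,0,0,0,-4],[1,-0.03,-0.03,0,0,0,-4],[1,-0.03,-0.03,0,0,0,-4],[0.2,-0.01,-0.03,0,0,0,-3],[0.2,0,0,0,0,0,0]]

```text
time_s: 2.3
tcp_pos: [0.5122, 0.1197, 0.3545]
eef_rot: [[-0.976, -0.218, 0.008], [-0.218, 0.976, 0.004], [-0.009, 0.002, -1.0]]
contact_force: [-0.3, -0.2, 0.5]
opening: 0.0798
```

```bash
cat > g.py <<'E'
import sys
from m import *
def go(target,yang):
    s=env.state(); R=s['eef_rot']; p=s['tcp_pos']
    print('t',s['time_s'],'p',p.round(4),'yang',np.degrees(np.arctan2(R[1,1],R[0,1])).round(2),'z',R[:,2].round(3),'F',s['contact_force'].round(1),'open',round(s['opening'],4))
    print('tool delta',(R.T@(np.array(target)-p)).round(4),'turn wz',(np.degrees(np.arctan2(R[1,1],R[0,1]))-yang).round(1))
E
python3 - <<'E'
from g import *
go([.5037,.0311,.29],101.5)
T=snap('top');S=snap('scene');W=snap('wrist','w1.png')
for n,s in (('t',T),('s',S),('w',W)):
    for b in blobs(s,(5,150,100),(18,255,255),(0,0,640,400),40): print(n,b[0].round(1),b[1][4])
    
E
```

```text
t 2.3 p [0.5122 0.1197 0.3545] yang 102.61 z [ 0.008  0.004 -1.   ] F [-0.3 -0.2  0.5] open 0.0798
tool delta [ 0.0282 -0.0848  0.0641] turn wz 1.1
t [420.9 214.5] 131
t [265.8 229.4] 121
t [339.7 289.3] 123
t [250.5 340.6] 151
s [400.  109.1] 108
s [310.4 126.7] 115
s [203.1 163. ] 187
s [386.3 167.3] 117
w [217. 154.] 650
```

View pics/w1.png

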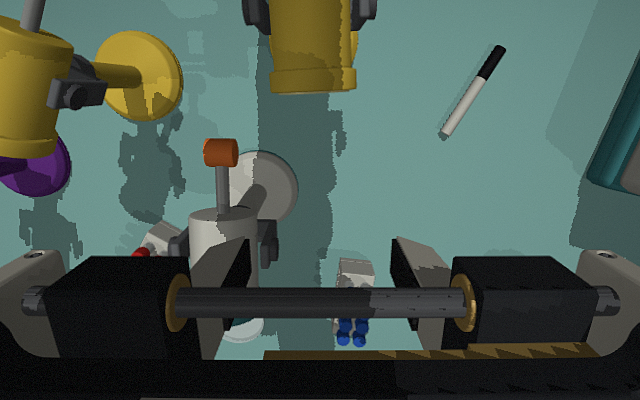

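The wrist view has the white lamp's knob at about (221,152), its foot round (262,187), and the yellow lens well behind. Next I triangulate with all three views and check the foot.

```bash
python3 - <<'E'
from g import *
T=snap('top');S=snap('scene');W=snap('wrist')
k=tri([ray(T,(265.8,229.4)),ray(S,(387,167.3)),ray(W,(220.5,153))]); print(k,[proj(s,[k]).round(1) for s in(T,S,W)])
k2=tri([ray(T,(265.8,229.4)),ray(W,(220.5,153))]);print(k2)
# foot outline projections for candidates
for c in ([.591,.048],[.593,.05],[.596,.052]):
    a=np.linspace(0,2*np.pi,73); P=np.c_[c[0]+.0585*np.cos(a),c[1]+.0585*np.sin(a),0*a+.008]
    for n,s in(('T',T),('S',S),('W',W)):
        q=proj(s,P); print(c,n,q.min(0).round(1),q.max(0).round(1))
print('yel lens',tri([ray(T,(232,268)),ray(S,(428,143))]))
go([k[0],k[1],.29],101.5)
for n,s in(('T',T),('S',S)):
  g=cv2.cvtColor(s['pixels'],cv2.COLOR_RGB2HSV)
  if n=='T': print('Trow196',g[196,276:300,1], 'Tcol268',g[205:228,275,1])
  else: print('Srow284',g[284,352:372,1],g[284,415:435,1],'Scol',g[295:315,393,1])
E
```

```text
[0.50321675 0.0323676  0.19119563] [array([[266.1, 229.8]]), array([[388.4, 167.7]]), array([[218.2, 153.2]])]
[0.50395116 0.03336894 0.18671577]
[0.591, 0.048] T [244.9 173.1] [291.5 219.4]
[0.591, 0.048] S [357.4 260.5] [424.5 308.8]
[0.591, 0.048] W [215.6 150.6] [294.6 226.2]
[0.593, 0.05] T [244.1 172.3] [290.7 218.6]
[0.593, 0.05] S [358.5 261.3] [425.8 309.8]
[0.593, 0.05] W [216.8 152.3] [295.6 227.7]
[0.596, 0.052] T [243.3 171.2] [289.9 217.4]
[0.596, 0.052] S [359.6 262.5] [427.1 311.3]
[0.596, 0.052] W [217.8 154.6] [296.5 229.7]
yel lens [0.42854895 0.10110591 0.20054334]
t 2.6 p [0.5092 0.1269 0.3548] yang 103.13 z [ 0.007  0.007 -1.   ] F [ 0.6 -0.5 -0.4] open 0.0575
tool delta [ 0.0279 -0.091   0.0641] turn wz 1.6
Trow196 [15 15 15 14 14 14 14 15 16 15 15 14 12 12 41 63 66 65 66 65 65 69 66 67] Tcol268 [14 15 15 14 15 15 15 14 14 13 15 14 27 59 67 65 67 66 65 65 65 65 67]
Srow284 [70 70 69 71 69 71 73 61 14 14 12 10 12 12 13  7  7  8  8  8] [10 10 12 10 12 12 13 14 14 12 12 72 75 70 70 73 73 72 70 73] Scol [ 14  12  12  12  12  12  13  11  13  15  11   9  12  15  16  29 147 115
  80  69]
```

apply_moves:
  deltas:
    - [[0.2,0.014,-0.045,0.02,0,0,1.5],[0.2,0.014,-0.045,0.02,0,0,0],[0.2,0,0,0.02,0,0,0],[0.2,0,0,0,0,0,0]]

```text
time_s: 3.0
tcp_pos: [0.5009, 0.0379, 0.2939]
eef_rot: [[-0.977, -0.213, 0.012], [-0.213, 0.977, 0.01], [-0.013, 0.007, -1.0]]
contact_force: [-0.4, 0.9, -0.6]
opening: 0.0552
```

```bash
python3 - <<'E'
from g import *
W=snap('wrist','w2.png')
for b in blobs(W,(5,150,100),(18,255,255),(0,0,640,400),40): print(b[0].round(1),b[1])
print(proj(W,[[.5035,.0322,.191]]))
go([.5035,.0322,.191],101.4)
E
```

```text
[310.8 205.8] [ 294  191   35   30 1004]
[[312.14275628 205.49815556]]
t 3.05 p [0.5019 0.0374 0.2955] yang 102.29 z [ 0.014  0.009 -1.   ] F [ 0.3 -0.6  1.1] open 0.0549
tool delta [ 0.0011 -0.0061  0.1044] turn wz 0.9
```

View pics/w2.png

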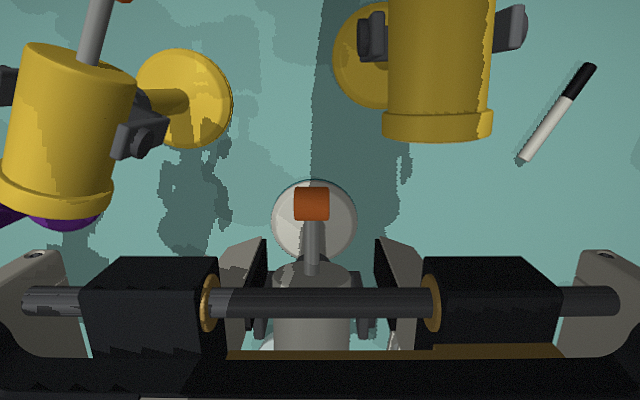

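apply_moves:
  deltas:
    - [[0.2,0.001,-0.003,0.02,0.3,0.9,0.9],[0.2,0.001,-0.003,0.03,0,0,0],[0.2,0,0,0.03,0,0,0],[0.2,0,0,0.02,0,0,0],[0.2,0,0,0,0,0,0]]

```text
time_s: 3.55
tcp_pos: [0.5056, 0.0387, 0.1961]
eef_rot: [[-0.979, -0.206, 0.008], [-0.206, 0.979, 0.003], [-0.008, 0.001, -1.0]]
contact_force: [0.3, -0.8, 0.2]
opening: 0.0551
```

```bash
python3 - <<'E'
from g import *
go([.5035,.0322,.194],101.4)
E
```

```text
t 3.55 p [0.5056 0.0387 0.1961] yang 101.88 z [ 0.008  0.003 -1.   ] F [ 0.3 -0.8  0.2] open 0.0551
tool delta [ 0.0034 -0.0059  0.0021] turn wz 0.5
```

apply_moves:
  deltas:
    - [[0.2,0.003,-0.006,0.003,0,0,0],[0.2,0,0,0,0,0,0],[-1,0,0,0,0,0,0],[-1,0,0,0,0,0,0],[-1,0,0,0,0,0,0],[-1,0,0,0,0,0,0],[-1,0,0,0,0,0,0]]
  force: 25

```text
time_s: 4.25
tcp_pos: [0.5072, 0.0337, 0.1978]
eef_rot: [[-0.978, -0.208, 0.015], [-0.208, 0.978, 0.004], [-0.016, 0.001, -1.0]]
contact_force: [-0.4, -0.3, -1.9]
opening: 0.026
```

```bash
python3 - <<'E'
from g import *
go([.5035,.0322,.194],101.4)
W=snap('wrist','w3.png')
for b in blobs(W,(5,150,60),(18,255,255),(0,0,640,400),40): print(b[0].round(1),b[1])
E
```

```text
t 4.25 p [0.5072 0.0337 0.1978] yang 102.01 z [ 0.015  0.004 -1.   ] F [-0.4 -0.3 -1.9] open 0.026
tool delta [ 0.004  -0.0007  0.0037] turn wz 0.6
[320.2 259.8] [ 291  233   59   55 3078]
```

View pics/w3.png

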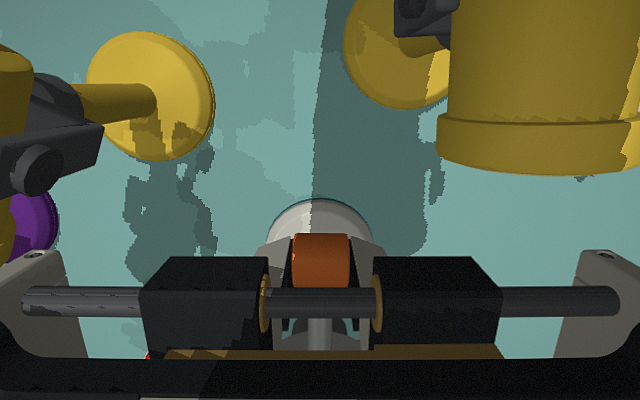

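apply_moves:
  deltas:
    - [[-1,0,0.006,0,0,0,4],[-1,-0.0003,0.008,0,0,0,5],[-1,-0.0003,0.008,0,0,0,5],[-1,-0.0003,0.008,0,0,0,5],[-1,-0.0003,0.008,0,0,0,5],[-1,0,0,0,0,0,0]]

```text
time_s: 4.9
tcp_pos: [0.5078, 0.0706, 0.1977]
eef_rot: [[-0.975, 0.222, 0.017], [0.222, 0.975, 0.001], [-0.016, 0.004, -1.0]]
contact_force: [-0.2, -1.1, 0.7]
opening: 0.0255
```

```bash
cat >> g.py <<'E'
def chk(A=np.array([.595,.0505])):
    s=env.state(); R=s['eef_rot']; p=s['tcp_pos']; g=p+.003*R[:,2]
    d=A-g[:2]; print('yaw from axis',np.degrees(np.arctan2(d[1],d[0])).round(2),'tool yaw',(np.degrees(np.arctan2(R[1,1],R[0,1]))-90).round(2),'r',np.linalg.norm(d).round(4),'g',g.round(4),'F',s['contact_force'].round(1),'M',s['wrist_torque'].round(2),'zax',R[:,2].round(3),'t',s['time_s'],'op',round(s['opening'],4))
E
python3 -c "
from g import *
chk()"
```

```text
yaw from axis -12.97 tool yaw -12.84 r 0.0894 g [0.5079 0.0706 0.1947] F [-0.2 -1.1  0.7] M [-0.3   0.08 -0.17] zax [ 0.017  0.001 -1.   ] t 4.9 op 0.0255
```

apply_moves:
  deltas:
    - [[-1,-0.0003,0.008,0,0,0,5],[-1,-0.0003,0.008,0,0,0,5],[-1,-0.0003,0.008,0,0,0,5],[-1,-0.0003,0.008,0,0,0,5],[-1,-0.0003,0.008,0,0,0,5],[-1,-0.0003,0.007,0,0,0,4.5],[-1,0,0,0,0,0,0]]

```text
time_s: 5.6
tcp_pos: [0.5283, 0.1089, 0.1977]
eef_rot: [[-0.739, 0.674, 0.013], [0.674, 0.739, -0.004], [-0.012, 0.006, -1.0]]
contact_force: [-0.6, -0.2, 2.0]
opening: 0.0258
```

```bash
python3 -c "
from g import *
chk()"
```

```text
yaw from axis -41.22 tool yaw -42.37 r 0.0886 g [0.5284 0.1089 0.1947] F [-0.6 -0.2  2. ] M [-0.32  0.19 -0.16] zax [ 0.013 -0.004 -1.   ] t 5.6 op 0.0258
```

```bash
cat > fit.py <<'E'
import numpy as np
yw=np.radians([12.01,-12.84,-42.37]);g=np.array([[.5072,.0337],[.5079,.0706],[.5284,.1089]])
M=[];b=[]
for y,q in zip(yw,g):
    c,s=np.cos(y),np.sin(y); M+= [[1,0,-c,-s],[0,1,-s,c]]; b+=list(q)
M+=[[.3,0,0,0],[0,.3,0,0]]; b+=[.3*.595,.3*.0505]
x,*_=np.linalg.lstsq(np.array(M),np.array(b),rcond=None); print('A,r,e',x.round(4),(np.array(M)@x-b).round(4))
d=np.array([.7334,-.0831])-x[:2]; print('yaw',np.degrees(np.arctan2(d[1],d[0])),'tilt',np.degrees(np.arctan2(.157,np.linalg.norm(d))))
E
python3 fit.py
python3 - <<'E'
from g import *
T=snap('top');S=snap('scene')
# rack check: refined from caps
b=blobs(T,(0,150,80),(4,255,255),(295,100,350,165),5); c=np.mean([q[0] for q in b],0)
h=cv2.inRange(cv2.cvtColor(S['pixels'],cv2.COLOR_RGB2HSV),(0,150,80),(4,255,255)); h[:270]=0;h[:,345:]=0;h[:,:265]=0
ys,xs=np.nonzero(h); cs=[(xs.min()+xs.max())/2,(ys.min()+ys.max())/2]
print(len(b),atz(T,c,.084),cs,atz(S,cs,.079),'tri',tri([ray(T,c),ray(S,cs)]))
cv2.imwrite('pics/s4.png',S['pixels'][60:380,200:560,::-1])
E
```

```text
A,r,e [0.5917 0.0507 0.0861 0.0007] [ 0.0001 -0.0002  0.     -0.0001  0.0002  0.0003 -0.001   0.    ]
yaw -43.34741975308084 tilt 38.85842540463118
8 [ 0.73285659 -0.08299187  0.084     ] [np.float64(302.5), np.float64(316.0)] [ 0.73860456 -0.08565352  0.079     ] tri [ 0.73540806 -0.08471055  0.0753376 ]
```

View pics/s4.png

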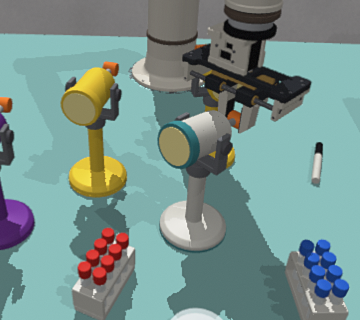

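apply_moves:
  deltas:
    - [[-1,0,0.001,-0.006,0,4,0.8],[-1,0,0,-0.0075,0,5,0],[-1,0,0,-0.0075,0,5,0],[-1,0,0,-0.0075,0,5,0],[-1,0,0,0,0,0,0]]

```text
time_s: 6.2
tcp_pos: [0.531, 0.1052, 0.2272]
eef_rot: [[-0.703, 0.672, -0.232], [0.633, 0.74, 0.227], [0.324, 0.013, -0.946]]
contact_force: [-1.9, 2.1, 4.6]
opening: 0.026
```

```bash
cat >> g.py <<'E'
def chk2(A=np.array([.5917,.0507,.2])):
    s=env.state(); R=s['eef_rot']; g=s['tcp_pos']+.003*R[:,2]
    h=-R[:,0]; d=A-g; yw=np.arctan2(h[1],h[0])
    print('tool yaw',np.degrees(yw).round(2),'tool tilt',np.degrees(-np.arcsin(h[2])).round(2),'roll',np.degrees(R[2,1]).round(2),'g->A yaw',np.degrees(np.arctan2(d[1],d[0])).round(2),'down',np.degrees(np.arctan2(-d[2],np.hypot(*d[:2]))).round(2),'r',np.linalg.norm(d).round(4),'g',g.round(4),'F',s['contact_force'].round(1),'M',s['wrist_torque'].round(2),'t',s['time_s'],'op',round(s['opening'],4),'j',s['joints'].round(0))
E
python3 -c "
from g import *
chk2()"
```

```text
tool yaw -42.01 tool tilt 18.92 roll 0.72 g->A yaw -41.95 down 16.44 r 0.086 g [0.5303 0.1059 0.2244] F [-1.9  2.1  4.6] M [-0.09  0.43  0.21] t 6.2 op 0.026 j [ -8.  25.   4.  98. -17.  71.  51.]
```

apply_moves:
  deltas:
    - [[-1,0,0.001,-0.0075,-0.3,5,0.6],[-1,0,0.001,-0.0075,-0.3,5,0.6],[-1,0,0,-0.0075,0,5,0],[-1,0,0,-0.0075,0,5,0],[-1,0,0,-0.006,0,4,0],[-1,0,0,0,0,0,0]]

```text
time_s: 6.8
tcp_pos: [0.545, 0.0935, 0.258]
eef_rot: [[-0.542, 0.682, -0.491], [0.483, 0.731, 0.483], [0.688, 0.024, -0.725]]
contact_force: [0.2, 1.5, 5.2]
opening: 0.0256
```

```bash
python3 - <<'E'
from g import *
chk2()
T=snap('top');S=snap('scene')
a=cv2.resize(S['pixels'][130:330,330:480],(450,600)); b=cv2.resize(T['pixels'][130:270,220:300],(343,600)); cv2.imwrite('pics/c5.png',np.hstack([a,b])[:,:,::-1])
A=np.array([.5917,.0507,.2])
for tl in (35,38.6,42):
    t=np.radians(tl);y=np.radians(-43.2);h=np.array([np.cos(t)*np.cos(y),np.cos(t)*np.sin(y),-np.sin(t)])
    print(tl,proj(S,[A+h*.063,A-h*.09]).round(1).tolist(),proj(T,[A+h*.063,A-h*.09]).round(1).tolist())
for n,s in (('t',T),('s',S)):
    for q in blobs(s,(5,150,60),(18,255,255),(0,0,640,400),20): print(n,q[0].round(1),q[1])
E
```

```text
tool yaw -41.71 tool tilt 43.49 roll 1.39 g->A yaw -42.53 down 40.49 r 0.086 g [0.5435 0.0949 0.2558] F [0.2 1.5 5.2] M [-0.32  0.26  0.13] t 6.8 op 0.0256 j [  2.  38.   2.  83. -28.  95.  58.]
35 [[376.9, 226.6], [436.4, 147.9]] [[275.4, 170.4], [225.4, 211.3]]
38.6 [[377.8, 227.6], [435.4, 146.0]] [[274.8, 171.5], [226.2, 209.8]]
42 [[378.8, 228.4], [434.3, 144.4]] [[274.1, 172.5], [227.0, 208.3]]
t [ 62.7 168.4] [ 48 156  28  25 506]
t [224.8 210. ] [217 202  17  17 165]
t [420.9 214.5] [415 209  13  12 131]
s [311.2 127.2] [303 122  15  14 133]
s [203.1 163. ] [194 157  18  15 189]
```

View pics/c5.png

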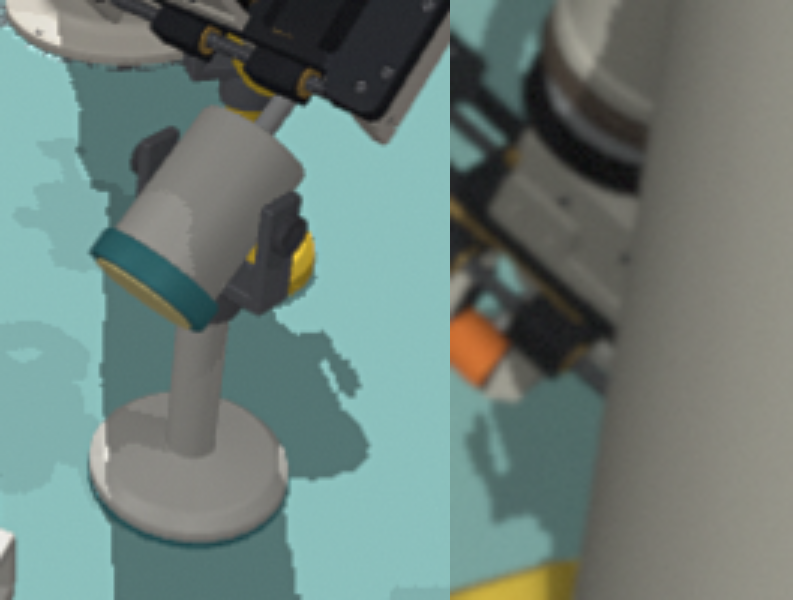

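apply_moves:
  deltas:
    - [[-1,0,0.002,0,0,0,0.7],[-1,0,0,0,0,0,0],[0.2,0,0,0,0,0,0],[0.2,0,0,0,0,0,0],[0.2,0,0,0,0,0,0],[0.2,0,0,0,0,0,0]]

```text
time_s: 7.5
tcp_pos: [0.5457, 0.0944, 0.258]
eef_rot: [[-0.539, 0.687, -0.487], [0.495, 0.726, 0.477], [0.682, 0.016, -0.731]]
contact_force: [-0.7, -0.3, -0.8]
opening: 0.0523
```

```bash
python3 -c "
from g import *
chk2()"
```

```text
tool yaw -42.54 tool tilt 42.98 roll 0.94 g->A yaw -43.53 down 40.41 r 0.086 g [0.5442 0.0958 0.2558] F [-0.7 -0.3 -0.8] M [-0.57 -0.54 -0.08] t 7.5 op 0.0523 j [  2.  38.   2.  83. -28.  95.  58.]
```

apply_moves:
  deltas:
    - [[0.2,0,0,-0.02,0,0,0],[0.2,0,0,-0.03,0,0,0],[0.2,0,0,-0.03,0,0,0],[0.2,0,0,-0.03,0,0,0],[0.2,0.025,0.036,0.024,0,0,0],[0.2,0.025,0.036,0.024,0,0,0],[0.2,0.025,0.036,0.024,0,0,0],[0.2,0.025,0.036,0.024,0,0,0]]

```text
time_s: 8.3
tcp_pos: [0.6037, 0.2338, 0.3387]
eef_rot: [[-0.53, 0.701, -0.478], [0.511, 0.713, 0.48], [0.677, 0.01, -0.736]]
contact_force: [0.4, 0.1, 0.1]
opening: 0.055
```

apply_moves:
  deltas:
    - [[0.2,0.025,0.036,0.024,0,-5,0],[0.2,0.025,0.036,0.024,0,-5,0],[0.2,0.025,0.036,0.024,0,-5,0],[0.2,0,0,0,0,0,0]]

```text
time_s: 8.7
tcp_pos: [0.6015, 0.3966, 0.3275]
eef_rot: [[-0.643, 0.694, -0.324], [0.611, 0.72, 0.33], [0.462, 0.014, -0.887]]
contact_force: [-2.1, 1.5, 1.1]
opening: 0.0554
```

```bash
python3 - <<'E'
from g import *
T=snap('top');S=snap('scene'); W=snap('wrist')
a=cv2.resize(S['pixels'][125:325,330:480],(450,600),interpolation=cv2.INTER_CUBIC); b=cv2.resize(T['pixels'][130:265,215:293],(347,600),interpolation=cv2.INTER_CUBIC); cv2.imwrite('pics/c6.png',np.hstack([a,b])[:,:,::-1])
print(env.state()['time_s'],env.state()['tcp_pos'])
K={}
for n,s in (('t',T),('s',S),('w',W)):
    for q in blobs(s,(5,150,60),(18,255,255),(0,0,640,400),20): print(n,q[0].round(1),q[1])
b=blobs(T,(0,150,80),(4,255,255),(295,100,350,165),5); print(len(b),atz(T,np.mean([q[0] for q in b],0),.084))
E
```

```text
8.85 [0.60772024 0.38317109 0.32529706]
t [225.2 210.4] [217 203  17  16 165]
t [420.9 214.5] [415 209  13  12 132]
t [339.7 289.3] [334 283  13  13 126]
t [250.4 340.6] [244 334  14  14 150]
s [400.  109.1] [395 105  14  12 109]
s [311.2 127.2] [303 122  15  14 134]
s [436.  147.3] [425 138  23  20 310]
s [203.1 163. ] [194 157  18  15 189]
w [514.8   4.8] [511   0   9  10  44]
w [527.3   6.5] [523   2  10  11  32]
w [418.3 217.9] [ 396  189   53   56 1774]
8 [ 0.73285096 -0.08302987  0.084     ]
```

View pics/c6.png

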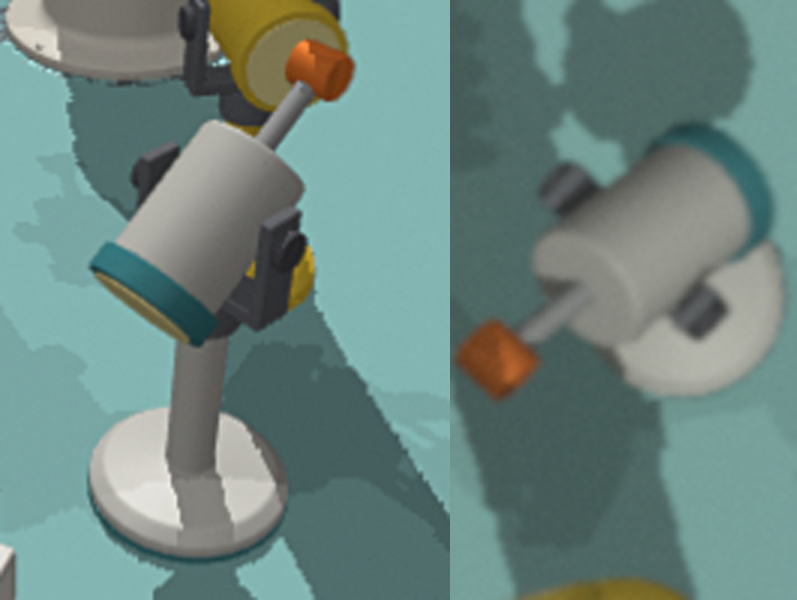

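```bash
python3 - <<'E'
from g import *
from scipy.optimize import least_squares
T=snap('top');S=snap('scene'); 
k=tri([ray(T,(225.2,210.4)),ray(S,(436.3,147.7))]); print('knob',k)
A0=np.array([.5925,.0507,.2])
def hd(y,t): return np.array([np.cos(t)*np.cos(y),np.cos(t)*np.sin(y),-np.sin(t)])
def f(p):
    A=p[:3];h=hd(p[3],p[4])
    return np.r_[(proj(T,[A-.09*h])[0]-[225.2,210.4])/1,(proj(S,[A-.09*h,A+.063*h])-[[436.3,147.7],[377.7,227]]).ravel()/1,(A-A0)/.0015]
r=least_squares(f,[*A0,-.75,.67]).x
print(r[:3],np.degrees(r[3:]),f(r).round(2))
h=hd(*r[3:]); 
for P in ([.7335,-.083,.043],[.7355,-.0845,.043]):
    d=np.array(P)-r[:3]; print('want',np.degrees(np.arctan2(d[1],d[0])),np.degrees(np.arctan2(-d[2],np.hypot(*d[:2]))),'miss mm',1000*np.linalg.norm(np.cross(h,d)))
print(env.state()['contact_force'],env.state()['time_s'])
E
```

```text
knob [0.53955484 0.1009958  0.25287035]
[0.59250443 0.05110288 0.20011764] [-43.16106751  35.94757539] [ 0.21  0.11  0.19 -0.14 -0.29  0.21  0.    0.27  0.08]
want -43.564734168756495 38.919134308051405 miss mm 13.04026419407576
want -43.47999681262035 38.56449744649541 miss mm 11.561387024698993
[ 0.13156706 -0.1135298  -0.50597566] 8.95
```

```bash
python3 - <<'E'
from g import *
W=snap('wrist','w7.png'); print(W['C'],W['R'].round(2)); A=np.array([.592,.0509,.2])
for tl in (34,36,38,40):
    t=np.radians(tl);y=np.radians(-43.2);h=np.array([np.cos(t)*np.cos(y),np.cos(t)*np.sin(y),-np.sin(t)])
    print(tl,proj(W,[A-h*.09,A-h*.045,A+h*.063]).round(1).tolist())
E
```

```text
[0.60107534 0.38570082 0.48348575] [[ 0.71  0.71  0.01]
 [ 0.7  -0.7  -0.17]
 [-0.12  0.12 -0.99]]
34 [[-69.1, 501.0], [-35.2, 535.1], [27.8, 596.3]]
36 [[-73.7, 506.8], [-37.1, 537.9], [29.6, 592.7]]
38 [[-78.2, 512.8], [-39.0, 540.8], [31.3, 589.1]]
40 [[-82.8, 519.0], [-40.8, 543.7], [33.0, 585.5]]
```

View pics/w7.png

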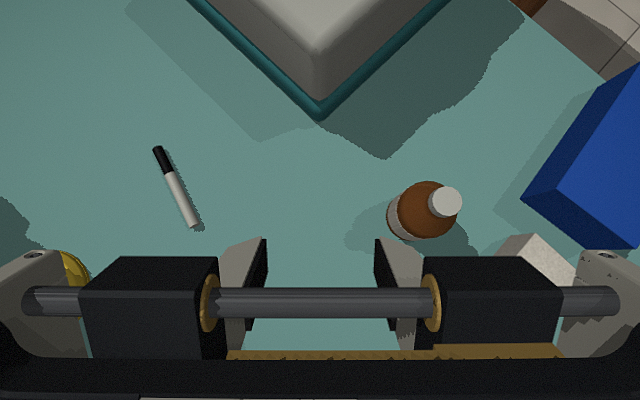

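apply_moves:
  deltas:
    - [[0.2,0,0,0,0,-7,0],[0.2,0,0,0,0,-7,0],[0.2,0,0,0,0,-7,0],[0.2,0,0,0,0,-6,0],[0.2,0,0,-0.02,0,0,0],[0.2,0,0,0,0,0,0]]

```text
time_s: 9.6
tcp_pos: [0.6188, 0.3618, 0.3428]
eef_rot: [[-0.685, 0.728, 0.013], [0.728, 0.685, -0.011], [-0.016, 0.002, -1.0]]
contact_force: [0.3, -0.5, 1.0]
opening: 0.0548
```

```bash
python3 - <<'E'
from g import *
chk2(); go([.54,.101,.345],46.8)
E
```

```text
tool yaw -46.73 tool tilt -0.94 roll 0.11 g->A yaw -94.99 down 24.12 r 0.3421 g [0.6189 0.3617 0.3398] F [ 0.3 -0.5  1. ] M [-0.09 -0.09 -0.04] t 9.6 op 0.0548 j [-39.  30.  10.  72.  -4.  77.  14.]
t 9.6 p [0.6188 0.3618 0.3428] yang 43.27 z [ 0.013 -0.011 -1.   ] F [ 0.3 -0.5  1. ] open 0.0548
tool delta [-0.1359 -0.2361 -0.0005] turn wz -3.5
```

apply_moves:
  deltas:
    - [[0.2,-0.02,-0.035,0,0,0,0],[0.2,-0.023,-0.04,0,0,0,0],[0.2,-0.023,-0.04,0,0,0,0],[0.2,-0.023,-0.04,0,0,0,0],[0.2,-0.023,-0.04,0,0,0,0],[0.2,-0.02,-0.03,0,0,0,-3.5],[0.2,0,0,0,0,0,0],[0.2,0,0,0,0,0,0]]

```text
time_s: 10.4
tcp_pos: [0.5424, 0.0863, 0.3371]
eef_rot: [[-0.71, 0.704, 0.004], [0.704, 0.71, -0.011], [-0.01, -0.005, -1.0]]
contact_force: [-0.3, 0.2, 0.1]
opening: 0.0554
```

```bash
python3 - <<'E'
from g import *
W=snap('wrist');T=snap('top');S=snap('scene')
kb={}
for n,s in (('t',T),('s',S),('w',W)):
    for q in blobs(s,(5,150,60),(18,255,255),(0,0,640,400),20): print(n,q[0].round(1),q[1])
print(proj(W,[[.5396,.101,.2529]]),proj(W,[[.5405,.1,.257]]))
go([.5398,.101,.256],46.8)
E
```

```text
t [420.9 214.5] [415 209  13  12 132]
t [339.6 289.3] [334 283  12  13 124]
t [250.5 340.6] [244 334  14  14 151]
s [400.  109.1] [395 105  14  12 109]
s [311.2 127.2] [303 122  15  14 134]
s [436.  147.4] [425 138  23  20 308]
s [203.1 163. ] [194 157  18  15 189]
w [332.3 194.8] [ 313  176   40   39 1463]
w [ 31.4 220.2] [   8  202   48   38 1223]
[[334.86533524 194.61740303]] [[334.937784   198.39611124]]
t 10.55 p [0.5428 0.0886 0.337 ] yang 45.47 z [ 0.004 -0.011 -1.   ] F [0.2 1.3 0.5] open 0.0549
tool delta [0.0117 0.0071 0.0809] turn wz -1.3
```

apply_moves:
  deltas:
    - [[0.2,0.012,0.008,0,0,0.3,-1.3],[0.2,0,0,0.02,0,0,0],[0.2,0,0,0.02,0,0,0],[0.2,0,0,0.02,0,0,0],[0.2,0,0,0,0,0,0]]

```text
time_s: 11.05
tcp_pos: [0.5398, 0.1156, 0.2743]
eef_rot: [[-0.741, 0.672, -0.001], [0.672, 0.741, -0.002], [-0.001, -0.002, -1.0]]
contact_force: [-0.7, -0.4, -0.1]
opening: 0.0553
```

```bash
python3 - <<'E'
from g import *
go([.5398,.101,.256],46.8)
E
```

```text
t 11.05 p [0.5398 0.1156 0.2743] yang 47.79 z [-0.001 -0.002 -1.   ] F [-0.7 -0.4 -0.1] open 0.0553
tool delta [-0.0098 -0.0108  0.0183] turn wz 1.0
```

apply_moves:
  deltas:
    - [[0.2,-0.009,-0.01,0,0,0,1],[0.2,0,0,0,0,0,0],[0.2,0,0,0,0,0,0]]

```text
time_s: 11.35
tcp_pos: [0.5405, 0.1049, 0.2758]
eef_rot: [[-0.732, 0.682, 0.0], [0.682, 0.732, -0.001], [-0.001, -0.001, -1.0]]
contact_force: [-0.5, -0.3, 0.1]
opening: 0.055
```

```bash
python3 - <<'E'
from g import *
go([.5398,.101,.256],46.8)
E
```

```text
t 11.35 p [0.5405 0.1049 0.2758] yang 47.03 z [ 0.    -0.001 -1.   ] F [-0.5 -0.3  0.1] open 0.055
tool delta [-0.0021 -0.0033  0.0198] turn wz 0.2
```

apply_moves:
  deltas:
    - [[0.2,-0.002,-0.003,0.01,0,0,0],[0.2,0,0,0.01,0,0,0],[0.2,0,0,0,0,0,0],[0.2,0,0,0,0,0,0]]

```text
time_s: 11.75
tcp_pos: [0.5408, 0.1008, 0.2558]
eef_rot: [[-0.731, 0.682, 0.003], [0.682, 0.731, -0.0], [-0.003, 0.002, -1.0]]
contact_force: [0.2, -0.6, -0.1]
opening: 0.0553
```

apply_moves:
  deltas:
    - [[-1,0,0,0,0,0,0],[-1,0,0,0,0,0,0],[-1,0,0,0,0,0,0],[-1,0,0,0,0,0,0],[-1,0,0,0,0,0,0]]
  force: 25

```text
time_s: 12.25
tcp_pos: [0.5404, 0.1006, 0.256]
eef_rot: [[-0.731, 0.683, 0.002], [0.683, 0.731, -0.0], [-0.002, 0.001, -1.0]]
contact_force: [-0.6, -0.1, 0.3]
opening: 0.0261
```

```bash
python3 - <<'E'
from g import *
go([.5398,.101,.256],46.8);chk2()
S=snap('scene');T=snap('top')
a=S['pixels'];
for q in blobs(S,(5,150,60),(18,255,255),(415,130,460,165),5): print(q[0],q[1])
E
```

```text
t 12.25 p [0.5404 0.1006 0.256 ] yang 46.95 z [ 0.002 -0.    -1.   ] F [-0.6 -0.1  0.3] open 0.0261
tool delta [ 0.0007 -0.0001  0.    ] turn wz 0.1
tool yaw -43.05 tool tilt -0.11 roll 0.07 g->A yaw -44.22 down 36.54 r 0.0891 g [0.5404 0.1006 0.253 ] F [-0.6 -0.1  0.3] M [-0.18  0.3  -0.21] t 12.25 op 0.0261 j [-25.  16.  14. 104.  -4.  60.  37.]
[433.3271028  146.64485981] [425 138  16  20 214]
```

apply_moves:
  deltas:
    - [[-1,-0.002,0,-0.003,0,2.2,0],[-1,0,0,0,0,0,0],[-1,0,0,0,0,0,0]]

```text
time_s: 12.65
tcp_pos: [0.5419, 0.0988, 0.2588]
eef_rot: [[-0.73, 0.683, -0.026], [0.683, 0.73, 0.025], [0.036, 0.001, -0.999]]
contact_force: [-1.7, -0.4, 0.3]
opening: 0.026
```

```bash
python3 - <<'E'
from g import *
chk2()
E
```

```text
tool yaw -43.08 tool tilt 2.08 roll 0.05 g->A yaw -44.03 down 38.81 r 0.089 g [0.5418 0.0989 0.2558] F [-1.7 -0.4  0.3] M [-0.03  0.22 -0.06] t 12.65 op 0.026 j [-23.  17.  13. 103.  -6.  62.  40.]
```

Tilted by about 2.2°, as intended. Release, retreat and look again.

apply_moves:
  deltas:
    - [[0.2,0,0,0,0,0,0],[0.2,0,0,0,0,0,0],[0.2,0,0,0,0,0,0],[0.2,0,0,0,0,0,0],[0.2,0,0,-0.02,0,0,0],[0.2,0,0,-0.03,0,0,0],[0.2,0,0,-0.04,0,0,0],[0.2,0,0,-0.03,0,0,0]]

```text
time_s: 13.45
tcp_pos: [0.5421, 0.0972, 0.3768]
eef_rot: [[-0.732, 0.68, -0.033], [0.68, 0.733, 0.021], [0.039, -0.007, -0.999]]
contact_force: [1.8, 0.2, 0.6]
opening: 0.0549
```

apply_moves:
  deltas:
    - [[0.2,0.02,0.03,0,0,0,0],[0.2,0.03,0.04,0,0,0,0],[0.2,0.03,0.04,0,0,0,0],[0.2,0.03,0.04,0,0,0,0],[0.2,0.03,0.04,0,0,0,0],[0.2,0,0.03,0,0,0,0],[0.2,0,0,0,0,0,0],[0.2,0,0,0,0,0,0]]

```text
time_s: 14.25
tcp_pos: [0.5946, 0.3598, 0.3881]
eef_rot: [[-0.729, 0.684, -0.02], [0.683, 0.73, 0.025], [0.032, 0.005, -0.999]]
contact_force: [0.1, -1.1, -1.0]
opening: 0.055
```

```bash
python3 - <<'E'
from g import *
from scipy.optimize import least_squares
T=snap('top');S=snap('scene')
for n,s,bx in (('t',T,(200,190,245,230)),('s',S,(415,125,460,165))):
    for q in blobs(s,(5,150,60),(18,255,255),bx,20): print(n,q[0].round(1),q[1])
b=blobs(T,(0,150,80),(4,255,255),(295,100,350,165),5); print(len(b),atz(T,np.mean([q[0] for q in b],0),.084),env.state()['tcp_pos'],env.state()['time_s'])
a=cv2.resize(S['pixels'][125:325,330:480],(450,600),interpolation=cv2.INTER_CUBIC); c=cv2.resize(T['pixels'][130:265,215:293],(347,600),interpolation=cv2.INTER_CUBIC); cv2.imwrite('pics/c8.png',np.hstack([a,c])[:,:,::-1])
# final direction from knob blobs + lens
kt=blobs(T,(5,150,60),(18,255,255),(200,190,245,230),20);ks=blobs(S,(5,150,60),(18,255,255),(415,125,460,165),20)
if kt and ks:
    k=tri([ray(T,kt[0][0]),ray(S,ks[0][0]+[.4,.5])]); A=np.array([.5923,.0509,.2]); d=A-k
    print('knob',k,'yaw',np.degrees(np.arctan2(d[1],d[0])),'tilt',np.degrees(np.arcsin((k[2]-.2)/.09)))
E
```

```text
t [224.8 209.1] [217 201  17  17 179]
s [435.7 146.2] [425 137  22  20 318]
8 [ 0.73275439 -0.08294946  0.084     ] [0.59470324 0.35825803 0.38826678] 14.35
knob [0.54170971 0.10058178 0.2558683 ] yaw -44.480886650019684 tilt 38.371572457994695
```

View pics/c8.png

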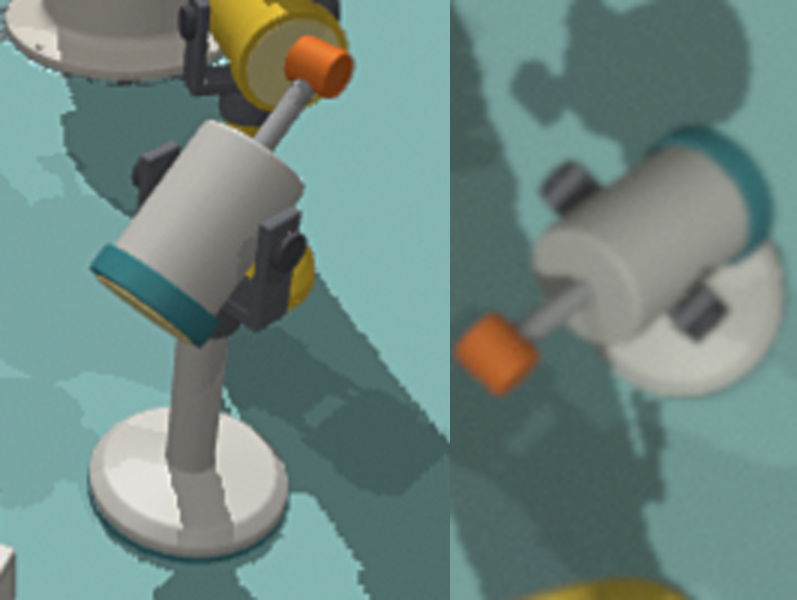

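The lamp is free and the knob is at about (436,146) in the scene view. The head measures yaw about −43 to −44.5° and tilt about 38.4°, against a wanted −43.4° and 38.7°. The rack hasn't moved, so I'm handing in.

```bash
python3 -c "
from bench import env
print(env.hand_in())"
```

```text
the job is handed in; nothing more can be done
None
```

The white lamp now points at the middle of the red rack. I gripped its orange knob, swivelled it about 55° clockwise and tipped the front down. After letting go, I measured the tilt about 3° short, so I gripped the knob again, added about 2.2° and released it.

| Last check | Measured | Wanted |
|---|---|---|
| Swivel direction (world frame) | −43.1° from the gripper, −44.5° from the cameras | about −43.4° |
| Tilt, front down | about 38.4° | about 38.7° |

- **Rack:** the cap centroid was within 0.5 mm of its first measurement, so the rack did not move.
- **Robot:** the arm was clear of everything at hand-in, about 14.4 s on the clock.
- **Disagreement:** before the second grip, the cameras gave a tilt of about 36°, while the arm's own motion gave about 38.5°. I trusted the cameras, so the tilt is uncertain by about 1–2°. The swivel is uncertain by about 1°.

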